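Turn over the settled bottle at a dental training bench

TASK

The contents of the small narrow-necked bottle have settled. Pick it up, turn it upside down in the air so that its cap points steeply downwards, keep it so for about a second, then turn it back and set it down gently, upright, with its whole foot on the round pad, and let go. Leave the squat jar and the bur block where they are.

Things in the scene. Friction and masses are not known exactly. Their poses are not given: they have to be found in the camera images.
- bottle: the bottle to turn over: closed, loose, amber glass, white cap, about 220 g, 95 mm tall, standing on the table. Round body 50 mm in diameter up to 68 mm, short neck, cap 34 mm in diameter from 78 to 95 mm. Origin: centre of its underside; z axis up through the cap. Grasp across the body 45 to 55 mm up, tool tilted 45 degrees or more from vertical, 50 N or more, so it can be turned over in hand.
- jar: bystander, to be left alone: a closed squat jar of the same amber glass with a wide white lid, 64 mm in diameter and 60 mm tall (lid 62 mm in diameter), loose. Origin at the centre of its underside, z axis up.
- pad: the round dark rubber pad, 110 mm in diameter and 6 mm thick, fixed to the table, on which the bottle must finally stand. Origin at the centre of its underside, on the table; its top is 6 mm above the origin.
- burblock: bystander, to be left alone: a flat white block 80 mm (x) by 150 mm (y) and 22 mm high with rows of thin metal burs standing to 40 mm, loose, 700 g, on the far side of the work. Origin at the centre of its underside.

How it is judged:
By the outcome, as a careful person would: the job done as asked, in the order asked, and still so for the second after the job is handed in, with the robot touching nothing.
It also fails if it takes over 64 s, if anything falls off the work surface, if the arm or the gripper's body presses on something with over 40 N, if the wrist force passes 120 N, or if a joint passes its speed limit or range.

ROBOT

A 6-joint arm with a two-finger parallel gripper is mounted at the origin on the work surface. World frame = base frame: x ahead of the robot, y to its left, z up, the work surface at z = 0. Lengths are in m, angles in rad, forces in N, time in s.
With the tool pointing down it reaches from about 0.35 to 0.975 m from the base axis. Payload 4.9 kg.
Tool frame: the origin (TCP) lies on the front face of the gripper's body, between the roots of the fingers; the fingertips stand ctrl.tip_extent ahead of it and the grasp point (between the pads) lies 54 mm ahead of it (ctrl.tip_extent is the distance from the TCP to the fingertips, in m); z points along the fingers, y is the line along which they close (so a half turn about z gives the same grasp; the last joint's range is limited). The gripper opens to 85 mm and grips with 20 to 120 N. Pads are 22 mm wide; open, the fingers measure 114 mm over their backs; the gripper's body (76 mm by 85 mm) begins 54 mm behind the grasp point. The pads swing forward as they close: fully open they stand 13 mm farther back than shut.
Start: joints at [0.991, 0.053, 1.613, -0, 1.476, -0.119], TCP at [0.278, 0.56, 0.304] pointing down, gripper open.
Joint ranges: [-3.01, 3.01], [-1.01, 2.22], [0.06, 2.58], [-1.02, 4.17], [0.09, 2.62], [-3.14, 3.14]. Speed limits (rad/s): [2.57, 2.57, 3.14, 3.14, 3.14, 3.14].

INTERFACE

Orientations are given as a rotation vector (axis times angle).
In Python, from station import ctrl gives the robot as it stands.
- The arm moves only by the tool apply_moves, never from a script. Its argument "rows" is one flat list of numbers, 6 for each row, row after row: the shift along the tool's x, y, z normalised to -1 to 1, where 1 is 0.6 m, then the turn, a rotation vector about the tool's x, y, z normalised to -1 to 1, where 1 is 90 degrees. A call has 1 to 20 rows; each row is the pose to reach, as a shift and turn from the pose commanded when the call began, along the tool's axes at that moment; what a row does not reach only later rows make up. A row lasts 1/10 s, in which the tool goes at most 50 mm and 8.59 degrees, less where a joint would pass 70% of its speed; a pose out of reach is approached as far as the arm can. A call with a number of a shift or a turn outside -1 to 1 is refused whole. A call with a gripper value outside its range is refused whole. "grip" is the opening, from 0 (shut) to 1 (fully open), set as the call begins (left out, the last holds). The fingers move at their own pace and stop on an object; "grip_force" is the grip in N (left out, the last holds). Time passes only in rows, so rows that repeat a pose let the fingers close. It gives the time, the measured TCP pose, the force, the opening and the grip force at its end, in the units of the state.
- ctrl.get_obs(): the state, without advancing time (a new reading comes with each control period).
- ctrl.get_image(name): name is "scene" or "top" or "wrist"; returns (picture, depth): 384x512x3 uint8, blue, green, red; 384x512 float32, m along the optical axis (not along the pixel's ray), 0 where there is no reading.
- ctrl.camera_model(name): a dict with "mtx" (3x3 intrinsics, pixels), "R" (3x3) and "t" (3): a world point X has camera coordinates R X + t; the wrist camera has in their place "tool_from_camera" (4x4, takes a point from camera to tool coordinates, whose origin is the TCP and whose axes are the flange's). Camera axes: x right, y down, z forward; pixel columns grow to the right and rows downward; lengths in m; the calibration is good to about 2 mm. A picture is of the moment at which its call begins: read the wrist's pose just before it. camera_model takes no time and is no camera call.
- ctrl.finish_job(): hands the job in; it is judged then, once.
The state is a dict: "t": time; "q": joint angles; "dq": joint speeds; "effort": joint torques, N m; "tool_pos": TCP position; "tool_rot": TCP orientation; "contact_force": force on the tool from outside, world axes, zero at the start; "wrist_torque": the same for the moment, N m; "opening": finger opening in m; "grip_force": force on a finger pad.
Only numpy, scipy, OpenCV 4.12 (cv2) and the standard library are available. Lean on these libraries where they do the work, as an engineer would, in place of code of your own. Each camera call takes 0.05 s, during which the arm holds its last target. There are 200 camera calls.

## Working session

There is one attempt and no reset: what is moved stays moved. The work goes in short steps, Python scripts to look and compute and a tool call to move; the robot and the scene stay as the last step left them, time stands still between calls to the robot, and variables do not carry over. Pictures are saved under pics/ and viewed, at most 10 in all, crops included, and the job is handed in when it is done.

Besides the shell and the picture viewer there is one more tool, called after "Call:" as name(argument=value, ...) on one line, values as JSON. apply_moves: Moves the arm, as the interface text tells. Its arguments: {"type":"object","properties":{"rows":{"type":"array","items":{"type":"number"}},"grip":{"type":"number"},"grip_force":{"type":"number"}},"required":["rows"]}

```bash
mkdir -p pics; ls
python3 - <<'E'
from station import ctrl
import cv2,numpy as np
a,da=ctrl.get_image("scene");b,db=ctrl.get_image("top")
np.savez("im.npz",a=a,da=da,b=b,db=db)
cv2.imwrite("pics/s.png",a);cv2.imwrite("pics/t.png",b)
for n in("scene","top"):
  m=ctrl.camera_model(n);print(n,m["mtx"].round(1).tolist(),m["R"].round(3).tolist(),m["t"].round(3))
o=ctrl.get_obs();print(ctrl.tip_extent,o)
E
```

```text
pics
scene [[423.8, 0.0, 254.6], [0.0, 423.8, 190.2], [0.0, 0.0, 1.0]] [[-0.317, 0.948, -0.001], [0.825, 0.275, -0.494], [-0.469, -0.157, -0.869]] [ 0.221 -0.543  1.223]
top [[435.8, 0.0, 257.8], [0.0, 435.8, 189.5], [0.0, 0.0, 1.0]] [[-0.0, -1.0, -0.014], [-0.998, 0.001, -0.07], [0.07, 0.014, -0.997]] [0.012 0.69  0.931]
0.0726 {'t': 0.1, 'q': array([ 9.91002837e-01,  5.32816893e-02,  1.61415222e+00,  1.72026234e-05,
        1.47600562e+00, -1.18994937e-01]), 'dq': array([-0.00110832, -0.00192942, -0.00424895,  0.00042203,  0.00145949,
        0.0010782 ]), 'effort': array([ 1.04186790e-04, -3.94909787e+01, -3.71361208e+01, -1.85057797e-04,
        4.00606339e-03,  1.25179108e-05]), 'tool_pos': array([0.27767136, 0.55945244, 0.30279418]), 'tool_rot': array([-7.17287976e-01, -3.05794405e+00,  2.71602256e-03]), 'contact_force': array([ 0.19392404, -0.9733353 , -0.03493022]), 'wrist_torque': array([-0.0424214 , -0.02507691, -0.0445231 ]), 'grip_force': 0.0, 'opening': 0.08540248527745602}
```

View pics/s.png

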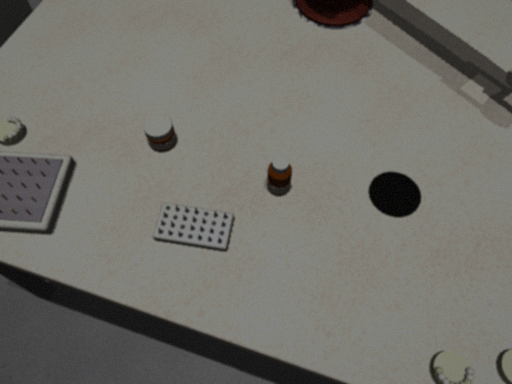

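View pics/t.png

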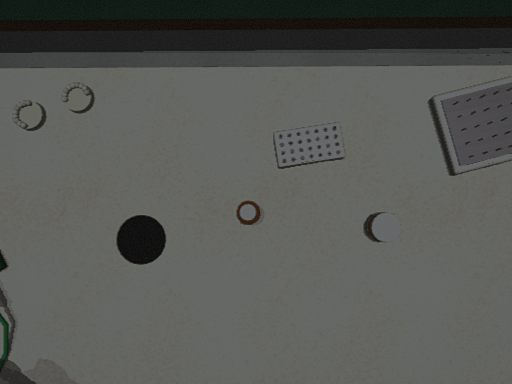

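The scene view shows the bottle at (279,178), the pad at (395,194), the jar at (160,133) and the bur block at (195,227). In the top view the bottle cap is at (248,212), the pad at (141,240), the jar lid at (385,227) and the block at (309,145).

```bash
cat > h.py <<'E'
import cv2,numpy as np
from station import ctrl
def ray(n,u,v,z):
    m=ctrl.camera_model(n);R=np.array(m["R"]);t=np.array(m["t"])
    c=-R.T@t;d=R.T@np.linalg.inv(m["mtx"])@[u,v,1]
    return (c+d*(z-c[2])/d[2]).round(4)
def blob(mask,box):
    x0,y0,x1,y1=box;k=np.zeros(mask.shape,np.uint8);k[y0:y1,x0:x1]=mask[y0:y1,x0:x1]
    cs,_=cv2.findContours(k,cv2.RETR_EXTERNAL,cv2.CHAIN_APPROX_NONE)
    return max(cs,key=cv2.contourArea)
E
python3 - <<'E'
from h import *
f=np.load("im.npz");a,b=f["a"],f["b"]
for n,im,pb,bb in(("scene",a,(360,160,430,225),(260,150,300,200)),("top",b,(105,205,175,275),(225,190,270,235))):
    g=im.max(2);c=blob((g<45).astype(np.uint8),pb);e=cv2.fitEllipse(c);print(n,"pad",e,ray(n,*e[0],.006))
    sat=(im[...,2].astype(int)-im[...,0]>25).astype(np.uint8)
    c=blob(sat,bb);(u,v),r=cv2.minEnclosingCircle(c);print("amber",u,v,r,cv2.boundingRect(c),ray(n,u,v,.066))
    if n=="top":
        x=blob((g>85).astype(np.uint8)&(1-sat),(238,202,259,223));e=cv2.minEnclosingCircle(x);print("cap",e,ray(n,*e[0],.095))
    else:
        print(g[155:200:2,279],im[155:200:2,279,2].astype(int)-im[155:200:2,279,0])
        for v in (163,190,194): print(v,ray(n,279,v,.095 if v<170 else 0))
for p in((385,227,.06),(309,145,.03),(274,133,.022),(341,122,.022),(345,157,.022),(279,168,.022)):print(p,ray("top",*p))
E
```

```text
scene pad ((394.37335205078125, 194.04635620117188), (41.86970138549805, 51.26589584350586), 113.08295440673828) [0.5798 0.2744 0.006 ]
amber 279.2727355957031 170.0 11.896684646606445 (268, 164, 24, 17) [0.6368 0.0324 0.066 ]
[131 132 135 133 136 133 133  89  34  49  65  60  51  23  25  17  29  40
  33  29  44 125 132] [ 4  5  6  6  4  5  5  2  3 19 61 60 47 20 21 17 13  8  6  0  9 13  8]
163 [0.6394 0.0311 0.095 ]
190 [0.6448 0.0376 0.    ]
194 [0.6542 0.0405 0.    ]
top pad ((140.783203125, 239.33990478515625), (47.24772644042969, 48.29060745239258), 33.896671295166016) [0.5806 0.2717 0.006 ]
amber 248.0 212.0 11.401854515075684 (237, 201, 23, 23) [0.6402 0.0311 0.066 ]
cap ((247.3726043701172, 211.85031127929688), 8.017319679260254) [0.64   0.0313 0.095 ]
(385, 227, 0.06) [ 0.6089 -0.2547  0.06  ]
(309, 145, 0.03) [ 0.7873 -0.1009  0.03  ]
(274, 133, 0.022) [ 0.8157 -0.0246  0.022 ]
(341, 122, 0.022) [ 0.8399 -0.1729  0.022 ]
(345, 157, 0.022) [ 0.7618 -0.1807  0.022 ]
(279, 168, 0.022) [ 0.7377 -0.0354  0.022 ]
```

```bash
cat >> h.py <<'E'
from scipy.spatial.transform import Rotation as Ro
def tool(th,psi):  # tilt from vertical (deg), finger-line azimuth (rad)
    y=np.array([np.cos(psi),np.sin(psi),0]);n=np.array([np.sin(psi),-np.cos(psi),0])
    s,c=np.sin(np.radians(th)),np.cos(np.radians(th))
    z=s*n-c*np.array([0,0,1]);return np.c_[np.cross(y,z),y,z]
def row(p,R):
    o=ctrl.get_obs();R0=Ro.from_rotvec(o["tool_rot"]).as_matrix()
    print("t",o["t"],"row",(R0.T@(p-o["tool_pos"])/.6).round(4).tolist(),(Ro.from_matrix(R0.T@R).as_rotvec()/(np.pi/2)).round(4).tolist(),"q",o["q"].round(2))
def grasp(G,th,psi,back=0):
    R=tool(th,psi);row(np.array(G)-(.054+back)*R[:,2],R)
E
python3 - <<'E'
from h import *
print([x for x in dir(ctrl) if x[0]!='_'])
grasp([.64,.031,.05],55,.2,.12)
E
```

```text
['MotionError', 'camera_model', 'finish_job', 'get_image', 'get_obs', 'tip_extent']
t 0.1 row [-0.7868, -0.3323, 0.2554] [0.2764, -0.5667, 0.5335] q [ 0.99  0.05  1.61  0.    1.48 -0.12]
```

Call:
apply_moves(rows=[-0.787,-0.332,0.1,0.276,-0.567,0.534,-0.787,-0.332,0.1,0.276,-0.567,0.534,-0.787,-0.332,0.1,0.276,-0.567,0.534,-0.787,-0.332,0.1,0.276,-0.567,0.534,-0.787,-0.332,0.1,0.276,-0.567,0.534,-0.787,-0.332,0.1,0.276,-0.567,0.534,-0.787,-0.332,0.1,0.276,-0.567,0.534,-0.787,-0.332,0.1,0.276,-0.567,0.534,-0.787,-0.332,0.1,0.276,-0.567,0.534,-0.787,-0.332,0.1,0.276,-0.567,0.534,-0.787,-0.332,0.1,0.276,-0.567,0.534,-0.787,-0.332,0.1,0.276,-0.567,0.534,-0.787,-0.332,0.1,0.276,-0.567,0.534,-0.787,-0.332,0.1,0.276,-0.567,0.534,-0.787,-0.332,0.1,0.276,-0.567,0.534,-0.787,-0.332,0.1,0.276,-0.567,0.534], grip=1)

```text
t: 1.7
tool_pos: [0.6118, 0.1725, 0.2443]
tool_rot: [1.449, 1.772, -0.75]
contact_force: [0.5, 0.1, -0.3]
opening: 0.0857
grip_force: 0.0
```

Run:
```python
from h import *
grasp([.64,.031,.05],55,.2,.12)
o=ctrl.get_obs();print(o["tool_pos"],o["q"],o["dq"].round(2))
a,_=ctrl.get_image("wrist");cv2.imwrite("pics/w1.png",a)
```

```text
t 1.7 row [0.1272, -0.0013, 0.0929] [0.0017, -0.0009, -0.001] q [ 0.42  0.28  1.62 -0.93  1.55  0.39]
[0.61182958 0.17251476 0.24426018] [ 0.41879594  0.27929226  1.61518725 -0.92652593  1.55401782  0.38985019] [-0.01  0.   -0.   -0.   -0.   -0.  ]
```

View pics/w1.png

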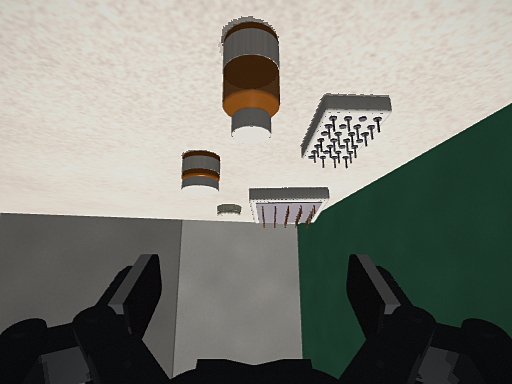

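The wrist view (world-up points down in the picture) shows the bottle centred near column 251, with its cap end at about (251,130). The jar at (200,170) and the block at (350,125) are clear of the approach. I'll check the expected bottle position against this picture.

```bash
cat >> h.py <<'E'
def wproj(P):
    o=ctrl.get_obs();m=ctrl.camera_model("wrist");T=np.array(m["tool_from_camera"])
    p=Ro.from_rotvec(o["tool_rot"]).inv().apply(np.array(P)-o["tool_pos"])
    c=T[:3,:3].T@(p-T[:3,3]);u=np.array(m["mtx"])@c/c[2];return u[:2].round(1),c[2].round(3)
E
python3 - <<'E'
from h import *
for z in(0,.034,.068,.095):print(z,wproj([.64,.031,z]))
a=cv2.imread("pics/w1.png").astype(int)
s=(a[...,2]-a[...,0]>60)
for v in(65,75,85,95,100,105):
    u=np.where(s[v,180:330])[0]+180;print(v,u.min(),u.max(),u.mean() if 0 else (u.min()+u.max())/2)
grasp([.64,.031,.05],55,.2,.02)
grasp([.64,.031,.05],55,.2,0)
E
```

```text
0 (array([253.5,  42.6]), np.float64(0.3))
0.034 (array([253.6,  74.2]), np.float64(0.291))
0.068 (array([253.7, 107.9]), np.float64(0.281))
0.095 (array([253.7, 136.4]), np.float64(0.273))Traceback (most recent call last):
  File "<stdin>", line 6, in <module>
    return umr_minimum(a, axis, None, out, keepdims, initial, where)
ValueError: zero-size array to reduction operation minimum which has no identity
```

Run:
```python
from h import *
grasp([.64,.031,.05],55,.2,.11)
grasp([.64,.031,.05],55,.2,0)
```

```text
t 1.75 row [0.1273, -0.0014, 0.1092] [0.0015, -0.0008, -0.0011] q [ 0.42  0.28  1.62 -0.93  1.55  0.39]
t 1.75 row [0.1271, -0.0018, 0.2925] [0.0015, -0.0008, -0.0011] q [ 0.42  0.28  1.62 -0.93  1.55  0.39]
```

Call:
apply_moves(rows=[0.06,-0.001,0.05,0,0,0,0.127,-0.001,0.1,0,0,0,0.127,-0.001,0.1,0,0,0,0.127,-0.001,0.13,0,0,0,0.127,-0.001,0.16,0,0,0,0.127,-0.001,0.19,0,0,0,0.127,-0.001,0.22,0,0,0,0.127,-0.001,0.24,0,0,0])

```text
t: 2.55
tool_pos: [0.627, 0.0968, 0.0986]
tool_rot: [1.453, 1.77, -0.752]
contact_force: [-0.7, 0.6, -0.8]
opening: 0.0853
grip_force: 0.0
```

Run:
```python
from h import *
a,_=ctrl.get_image("wrist");cv2.imwrite("pics/w2.png",a)
grasp([.64,.031,.05],55,.2,0)
for z in(.068,.095):print(z,wproj([.64,.031,z]))
print(ctrl.get_obs()["contact_force"])
```

```text
t 2.6 row [0.0011, 0.001, 0.0455] [-0.0015, -0.0005, -0.0012] q [ 0.3   0.44  1.7  -0.99  1.33  0.53]
0.068 (array([257.2, 283.8]), np.float64(0.165))
0.095 (array([257.3, 342. ]), np.float64(0.157))
[-0.06842054 -1.09367315  0.07462881]
```

View pics/w2.png

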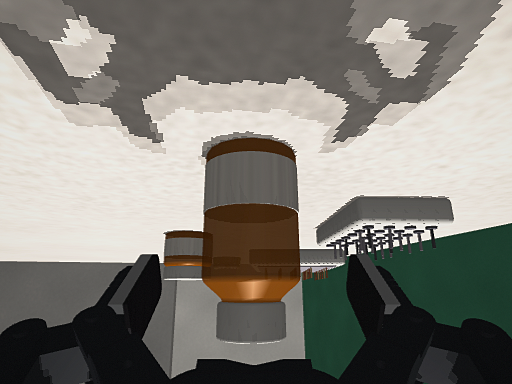

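The bottle is at columns 203–299, between fingers at 160 and 348, so it is centred to about 1 mm. I'll advance and close.

Call:
apply_moves(rows=[0,-0.001,0.02,0,0,0,0,-0.001,0.035,0,0,0,0,-0.001,0.046,0,0,0,0,-0.001,0.046,0,0,0])

```text
t: 3.0
tool_pos: [0.6303, 0.0758, 0.0822]
tool_rot: [1.451, 1.772, -0.753]
contact_force: [-0.8, 1.0, -1.4]
opening: 0.0851
grip_force: 0.0
```

Call:
apply_moves(rows=[0,0,0,0,0,0,0,0,0,0,0,0,0,0,0,0,0,0,0,0,0,0,0,0,0,0,0,0,0,0,0,0,0,0,0,0,0,0,0,0,0,0,0,0,0,0,0,0,0,0,0,0,0,0,0,0,0,0,0,0], grip=0, grip_force=70)

```text
t: 4.0
tool_pos: [0.631, 0.0768, 0.0836]
tool_rot: [1.451, 1.771, -0.751]
contact_force: [-2.1, 3.2, 5.0]
opening: 0.0482
grip_force: 72.5
```

Run:
```python
from h import *
o=ctrl.get_obs();print({k:np.round(v,3) for k,v in o.items()})
R0=Ro.from_rotvec(o["tool_rot"]).as_matrix();print("grasp pt",o["tool_pos"]+.054*R0[:,2],R0.T@[0,0,1])
grasp([.64,.031,.35],55,.2,0)
# flip: turn about tool y by +a, pivot L behind TCP, after lift of .35 world
L=.2
up=R0.T@[0,0,.35]
for a in range(15,181,15):
    r=np.radians(a)*np.array([0,-1,0]); 
    d=Ro.from_rotvec(r).apply([0,0,L])-[0,0,L]
    for s in(1,):print(a,(d/.6).round(3),"z axis world",(R0@Ro.from_rotvec(r).apply([0,0,1])).round(2))
```

```text
{'t': np.float64(4.0), 'q': array([ 0.271,  0.453,  1.708, -1.014,  1.294,  0.536]), 'dq': array([-0.001, -0.001,  0.002, -0.001,  0.002,  0.   ]), 'effort': array([-2.0660e+00, -4.3989e+01, -2.6190e+01, -1.8450e+00,  7.1900e-01,
       -2.0000e-03]), 'tool_pos': array([0.631, 0.077, 0.084]), 'tool_rot': array([ 1.451,  1.771, -0.751]), 'contact_force': array([-2.097,  3.22 ,  4.953]), 'wrist_torque': array([ 0.012,  0.119, -0.193]), 'grip_force': np.float64(72.479), 'opening': np.float64(0.048)}
grasp pt [0.63982882 0.0334772  0.05262841] [-0.81872345  0.00318708 -0.5741792 ]
t 4.0 row [-0.4081, 0.0012, -0.2812] [0.0011, -0.0005, -0.0017] q [ 0.27  0.45  1.71 -1.01  1.29  0.54]
15 [-0.086  0.    -0.011] z axis world [ 0.19 -0.92 -0.34]
30 [-0.167  0.    -0.045] z axis world [ 0.2  -0.98 -0.09]
45 [-0.236  0.    -0.098] z axis world [ 0.19 -0.97  0.17]
60 [-0.289  0.    -0.167] z axis world [ 0.18 -0.89  0.42]
75 [-0.322  0.    -0.247] z axis world [ 0.15 -0.75  0.64]
90 [-0.333  0.    -0.333] z axis world [ 0.11 -0.56  0.82]
105 [-0.322  0.    -0.42 ] z axis world [ 0.07 -0.34  0.94]
120 [-0.289  0.    -0.5  ] z axis world [ 0.01 -0.09  1.  ]
135 [-0.236  0.    -0.569] z axis world [-0.04  0.17  0.98]
150 [-0.167  0.    -0.622] z axis world [-0.09  0.41  0.91]
165 [-0.086  0.    -0.655] z axis world [-0.13  0.63  0.77]
180 [-0.     0.    -0.667] z axis world [-0.16  0.8   0.57]
```

Call:
apply_moves(rows=[-0.012,0,-0.008,0,0,0,-0.036,0,-0.025,0,0,0,-0.084,0,-0.059,0,0,0,-0.132,0,-0.092,0,0,0,-0.18,0,-0.126,0,0,0,-0.228,0,-0.159,0,0,0,-0.276,0,-0.193,0,0,0,-0.324,0,-0.226,0,0,0,-0.372,0,-0.26,0,0,0,-0.42,0,-0.294,0,0,0,-0.46,0,-0.322,0,0,0,-0.478,0,-0.335,0,0,0,-0.478,0,-0.335,0,0,0])

```text
t: 5.3
tool_pos: [0.6299, 0.076, 0.4363]
tool_rot: [1.453, 1.769, -0.747]
contact_force: [-1.0, -0.2, -2.0]
opening: 0.0483
grip_force: 72.4
```

Run:
```python
from h import *
o=ctrl.get_obs();print({k:np.round(v,3) for k,v in o.items()})
a,_=ctrl.get_image("wrist");cv2.imwrite("pics/w3.png",a)
```

```text
{'t': np.float64(5.3), 'q': array([ 0.27 ,  0.072,  1.519, -0.956,  1.613,  0.063]), 'dq': array([ 0.001,  0.038,  0.061,  0.022, -0.012,  0.014]), 'effort': array([-7.0000e-03, -4.1898e+01, -3.8646e+01, -3.0340e+00,  2.5100e-01,
       -8.7000e-02]), 'tool_pos': array([0.63 , 0.076, 0.436]), 'tool_rot': array([ 1.453,  1.769, -0.747]), 'contact_force': array([-1.001, -0.205, -2.009]), 'wrist_torque': array([0.665, 0.241, 0.008]), 'grip_force': np.float64(72.424), 'opening': np.float64(0.048)}
```

View pics/w3.png

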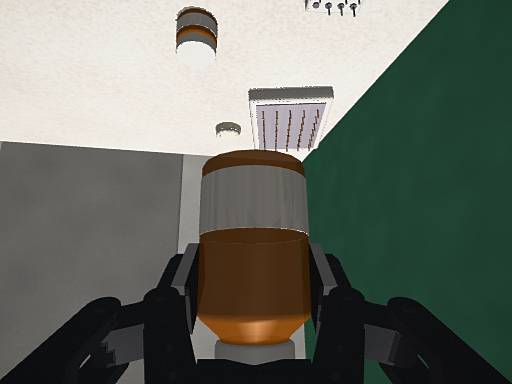

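The picture shows the bottle held upright and centred (columns 200–306) between the pads, lifted clear. I'll turn it over now with two quarter turns about tool y.

Call:
apply_moves(rows=[0.035,0,-0.002,0,0.0667,0,0.069,0,-0.007,0,0.1333,0,0.103,0,-0.016,0,0.2,0,0.136,0,-0.029,0,0.2667,0,0.167,0,-0.045,0,0.3333,0,0.196,0,-0.064,0,0.4,0,0.223,0,-0.086,0,0.4667,0,0.248,0,-0.11,0,0.5333,0,0.27,0,-0.137,0,0.6,0,0.289,0,-0.167,0,0.6667,0,0.305,0,-0.198,0,0.7333,0,0.317,0,-0.23,0,0.8,0,0.326,0,-0.264,0,0.8667,0,0.332,0,-0.298,0,0.9333,0,0.333,0,-0.333,0,1,0,0.333,0,-0.333,0,1,0])

```text
t: 6.95
tool_pos: [0.5742, 0.3487, 0.3814]
tool_rot: [-1.659, -2.026, -0.521]
contact_force: [1.3, -0.8, -2.1]
opening: 0.0481
grip_force: 72.3
```

Run:
```python
from h import *
o=ctrl.get_obs();R=Ro.from_rotvec(o["tool_rot"]).as_matrix()
b=np.array([-.8187,.0032,-.5742]);print(o["q"].round(2),o["tool_pos"],"cap dir",R@b,"tool z",R[:,2])
```

```text
[0.25 0.07 1.53 0.61 1.52 0.03] [0.57420171 0.34874821 0.38139475] cap dir [ 2.01341736e-01 -9.79513573e-01  4.85025557e-04] tool z [-0.11568475  0.56202447 -0.81899056]
```

Call:
apply_moves(rows=[0.035,0,-0.002,0,0.0667,0,0.069,0,-0.007,0,0.1333,0,0.103,0,-0.016,0,0.2,0,0.136,0,-0.029,0,0.2667,0,0.167,0,-0.045,0,0.3333,0,0.196,0,-0.064,0,0.4,0,0.223,0,-0.086,0,0.4667,0,0.248,0,-0.11,0,0.5333,0,0.27,0,-0.137,0,0.6,0,0.289,0,-0.167,0,0.6667,0,0.305,0,-0.198,0,0.7333,0,0.317,0,-0.23,0,0.8,0,0.326,0,-0.264,0,0.8667,0,0.332,0,-0.298,0,0.9333,0,0.333,0,-0.333,0,1,0,0.333,0,-0.333,0,1,0])

```text
t: 8.55
tool_pos: [0.565, 0.3967, 0.6608]
tool_rot: [-0.656, -0.802, -1.257]
contact_force: [-0.0, 0.8, -2.1]
opening: 0.0478
grip_force: 72.6
```

Run:
```python
from h import *
o=ctrl.get_obs();R=Ro.from_rotvec(o["tool_rot"]).as_matrix()
b=np.array([-.8187,.0032,-.5742]);print(o["q"].round(2),o["tool_pos"],"cap dir",R@b,"tool z",R[:,2])
a,_=ctrl.get_image("scene");cv2.imwrite("pics/s2.png",a)
```

```text
[ 0.25  0.07  1.54  2.18  1.55 -0.06] [0.56496946 0.39672532 0.66076059] cap dir [ 0.00342624 -0.00197142 -0.99998497] tool z [-0.16229582  0.80398931  0.57206753]
```

View pics/s2.png

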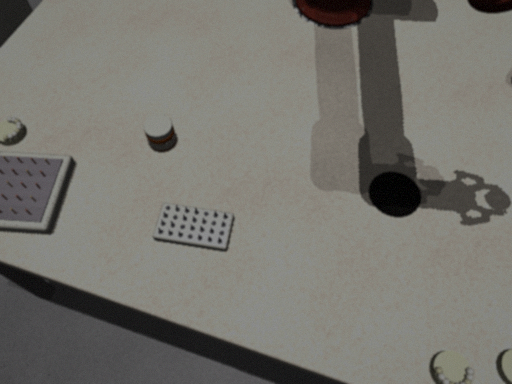

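Call:
apply_moves(rows=[0,0,0,0,0,0,0,0,0,0,0,0,0,0,0,0,0,0,0,0,0,0,0,0,0,0,0,0,0,0,0,0,0,0,0,0,0,0,0,0,0,0,0,0,0,0,0,0,0,0,0,0,0,0,0,0,0,0,0,0,0,0,0,0,0,0,0,0,0,0,0,0])

```text
t: 9.8
tool_pos: [0.5645, 0.3965, 0.6627]
tool_rot: [-0.652, -0.801, -1.259]
contact_force: [-0.1, -0.3, -1.1]
opening: 0.048
grip_force: 72.6
```

The scene picture shows only the shadow of the arm holding the bottle, at about (480,198). The jar and the block are undisturbed. The cap has pointed straight down for over a second, so I'll turn the bottle back.

Call:
apply_moves(rows=[-0.035,0,-0.002,0,-0.0667,0,-0.069,0,-0.007,0,-0.1333,0,-0.103,0,-0.016,0,-0.2,0,-0.136,0,-0.029,0,-0.2667,0,-0.167,0,-0.045,0,-0.3333,0,-0.196,0,-0.064,0,-0.4,0,-0.223,0,-0.086,0,-0.4667,0,-0.248,0,-0.11,0,-0.5333,0,-0.27,0,-0.137,0,-0.6,0,-0.289,0,-0.167,0,-0.6667,0,-0.305,0,-0.198,0,-0.7333,0,-0.317,0,-0.23,0,-0.8,0,-0.326,0,-0.264,0,-0.8667,0,-0.332,0,-0.298,0,-0.9333,0,-0.333,0,-0.333,0,-1,0,-0.333,0,-0.333,0,-1,0])

```text
t: 11.4
tool_pos: [0.5748, 0.3486, 0.3838]
tool_rot: [-1.659, -2.028, -0.525]
contact_force: [0.5, -0.2, -1.6]
opening: 0.048
grip_force: 72.3
```

Call:
apply_moves(rows=[-0.035,0,-0.002,0,-0.0667,0,-0.069,0,-0.007,0,-0.1333,0,-0.103,0,-0.016,0,-0.2,0,-0.136,0,-0.029,0,-0.2667,0,-0.167,0,-0.045,0,-0.3333,0,-0.196,0,-0.064,0,-0.4,0,-0.223,0,-0.086,0,-0.4667,0,-0.248,0,-0.11,0,-0.5333,0,-0.27,0,-0.137,0,-0.6,0,-0.289,0,-0.167,0,-0.6667,0,-0.305,0,-0.198,0,-0.7333,0,-0.317,0,-0.23,0,-0.8,0,-0.326,0,-0.264,0,-0.8667,0,-0.332,0,-0.298,0,-0.9333,0,-0.333,0,-0.333,0,-1,0,-0.333,0,-0.333,0,-1,0])

```text
t: 13.0
tool_pos: [0.6299, 0.0765, 0.4335]
tool_rot: [1.454, 1.774, -0.748]
contact_force: [0.2, 0.4, -1.9]
opening: 0.0479
grip_force: 72.4
```

Run:
```python
from h import *
# bottle axis through grasp point; foot at table when TCP z=.0836, grasp z .0526
grasp([.580,.273,.0526+.006+.05],55,.2)
grasp([.580,.273,.0526+.006+.05],55,.55)
a,_=ctrl.get_image("wrist");cv2.imwrite("pics/w4.png",a)
b0=cv2.imread("pics/w3.png");cv2.imwrite("pics/cmp.png",np.hstack([b0[130:,170:340],a[130:,170:340]]))
```

```text
t 13.0 row [0.6373, -0.0184, -0.0525] [0.0011, -0.0034, -0.002] q [ 0.27  0.07  1.52 -0.95  1.61  0.06]
t 13.0 row [0.6346, -0.0437, -0.0489] [-0.1811, -0.0029, -0.1303] q [ 0.27  0.07  1.52 -0.95  1.61  0.06]
```

View pics/cmp.png

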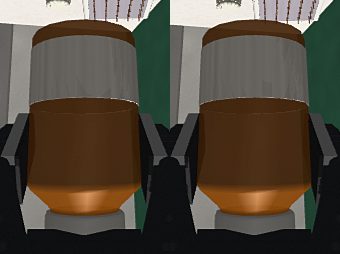

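The side-by-side crop shows the bottle unchanged in the grip, with no slip. Next I'll carry it over the pad, keeping the same arm geometry.

Run:
```python
from h import *
grasp([.580,.273,.1086],55,.59)
```

```text
t 13.05 row [0.6328, -0.0459, -0.0471] [-0.202, -0.0042, -0.1447] q [ 0.27  0.07  1.52 -0.95  1.61  0.06]
```

Call:
apply_moves(rows=[0.03,-0.002,-0.002,-0.01,0,-0.007,0.09,-0.007,-0.007,-0.029,-0.001,-0.021,0.15,-0.011,-0.011,-0.048,-0.001,-0.034,0.21,-0.015,-0.016,-0.067,-0.001,-0.048,0.27,-0.02,-0.02,-0.086,-0.002,-0.062,0.33,-0.024,-0.025,-0.105,-0.002,-0.075,0.39,-0.028,-0.029,-0.124,-0.003,-0.089,0.45,-0.033,-0.033,-0.144,-0.003,-0.103,0.51,-0.037,-0.038,-0.163,-0.003,-0.117,0.57,-0.041,-0.042,-0.182,-0.004,-0.13,0.615,-0.0446,-0.0458,-0.196,-0.004,-0.141,0.633,-0.046,-0.047,-0.202,-0.004,-0.145,0.633,-0.046,-0.047,-0.202,-0.004,-0.145,0.633,-0.046,-0.047,-0.202,-0.004,-0.145])

```text
t: 14.45
tool_pos: [0.5559, 0.3073, 0.1391]
tool_rot: [1.051, 1.969, -0.553]
contact_force: [0.4, 0.1, -0.9]
opening: 0.0484
grip_force: 72.4
```

Run:
```python
from h import *
grasp([.580,.273,.0586],55,.59)
o=ctrl.get_obs();R=Ro.from_rotvec(o["tool_rot"]).as_matrix()
print("cap",R@[-.8187,.0032,-.5742],"gp",o["tool_pos"]+.054*R[:,2])
b,_=ctrl.get_image("top");cv2.imwrite("pics/t2.png",cv2.resize(b[160:320,60:270],None,fx=3,fy=3))
```

```text
t 14.45 row [0.07, 0.0018, 0.0438] [-0.001, 0.003, 0.001] q [ 0.66  0.37  1.71 -1.    1.34  0.46]
cap [0.00143431 0.00759789 0.99996289] gp [0.58048698 0.27034353 0.10830633]
```

View pics/t2.png

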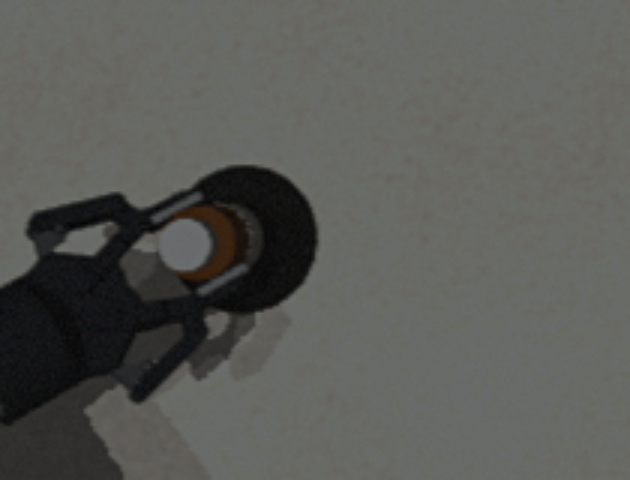

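Run:
```python
from h import *
print(ray("top",122.3,241,.151))
```

```text
[0.5839 0.2657 0.151 ]
```

The top view shows the cap at about (122,241) in the full picture. The bottle's axis is within about 8 mm of the pad's centre, and the margin is 30 mm. I'll lower it slowly.

Call:
apply_moves(rows=[0.01,0,0.007,0,0,0,0.022,0,0.013,0,0,0,0.036,0,0.022,0,0,0,0.048,0,0.031,0,0,0,0.056,0,0.037,0,0,0,0.06,0,0.0395,0,0,0,0.0625,0,0.041,0,0,0,0.0645,0,0.042,0,0,0,0.0665,0,0.043,0,0,0,0.0665,0,0.043,0,0,0,0.0665,0,0.043,0,0,0])

```text
t: 15.6
tool_pos: [0.5548, 0.3085, 0.0912]
tool_rot: [1.05, 1.97, -0.553]
contact_force: [0.3, 0.2, -2.1]
opening: 0.0478
grip_force: 72.4
```

Run:
```python
from h import *
grasp([.580,.273,.0586],55,.59)
o=ctrl.get_obs();R=Ro.from_rotvec(o["tool_rot"]).as_matrix()
print("cap",R@[-.8187,.0032,-.5742],"gp",o["tool_pos"]+.054*R[:,2],o["contact_force"])
```

```text
t 15.6 row [0.0029, 0.002, 0.0006] [-0.0009, 0.0032, 0.0015] q [ 0.66  0.44  1.71 -1.02  1.3   0.52]
cap [0.00163544 0.00813715 0.99995834] gp [0.57943941 0.27156518 0.06046914] [ 0.27662551  0.15445441 -2.06082682]
```

Call:
apply_moves(rows=[0.0007,0,0.0005,0,0,0,0.0014,0,0.001,0,0,0,0.002,0,0.0014,0,0,0,0.0026,0,0.0018,0,0,0,0.0026,0,0.0018,0,0,0,0.0026,0,0.0018,0,0,0])

```text
t: 16.2
tool_pos: [0.5548, 0.3084, 0.0895]
tool_rot: [1.05, 1.969, -0.554]
contact_force: [-1.4, -0.6, 1.5]
opening: 0.048
grip_force: 72.6
```

Run:
```python
from h import *
o=ctrl.get_obs();R=Ro.from_rotvec(o["tool_rot"]).as_matrix()
print("cap",R@[-.8187,.0032,-.5742],"gp",o["tool_pos"]+.054*R[:,2],o["contact_force"],o["wrist_torque"],o["q"])
```

```text
cap [0.00152169 0.00881946 0.99995273] gp [0.57938526 0.27142423 0.05877808] [-1.35461794 -0.60940973  1.47769381] [ 0.14400796  0.30056739 -0.22123585] [ 0.65843631  0.44411553  1.71006388 -1.01738531  1.30275991  0.52532894]
```

Call:
apply_moves(rows=[0.0008,0,0.0006,0,0,0,0.0008,0,0.0006,0,0,0,0.0008,0,0.0006,0,0,0])

```text
t: 16.5
tool_pos: [0.5548, 0.3084, 0.0894]
tool_rot: [1.05, 1.968, -0.554]
contact_force: [-4.0, -0.7, 5.3]
opening: 0.0479
grip_force: 72.8
```

Call:
apply_moves(rows=[0,0,0,0,0,0,0,0,0,0,0,0,0,0,0,0,0,0,0,0,0,0,0,0,0,0,0,0,0,0,0,0,0,0,0,0,0,0,0,0,0,0,0,0,0,0,0,0,0,0,0,0,0,0,0,0,0,0,0,0], grip=1)

```text
t: 17.5
tool_pos: [0.5547, 0.3084, 0.0884]
tool_rot: [1.049, 1.97, -0.554]
contact_force: [0.3, -0.7, 0.5]
opening: 0.0856
grip_force: 0.0
```

Call:
apply_moves(rows=[0,0,-0.01,0,0,0,0,0,-0.03,0,0,0,0,0,-0.06,0,0,0,0,0,-0.1,0,0,0,0,0,-0.15,0,0,0,0,0,-0.2,0,0,0,0,0,-0.25,0,0,0,0,0,-0.3,0,0,0,0,0,-0.35,0,0,0,0,0,-0.35,0,0,0,0,0,-0.35,0,0,0,0,0,-0.35,0,0,0,0,0,-0.35,0,0,0])

```text
t: 18.8
tool_pos: [0.4589, 0.451, 0.2069]
tool_rot: [1.049, 1.97, -0.557]
contact_force: [-0.1, -0.6, -0.0]
opening: 0.0851
grip_force: 0.0
```

Run:
```python
from h import *
a,_=ctrl.get_image("wrist");b,_=ctrl.get_image("top")
cv2.imwrite("pics/f.png",np.hstack([a,cv2.resize(b[190:290,90:165],(288,384))]))
print(ctrl.get_obs()["dq"].round(3))
```

```text
[-0.    -0.003 -0.005 -0.    -0.001 -0.001]
```

View pics/f.png

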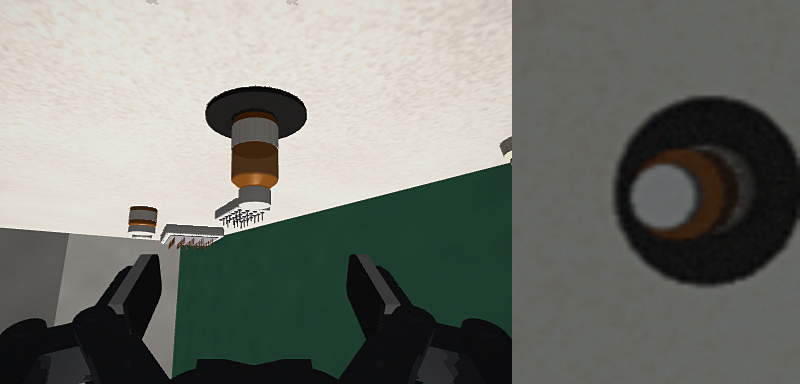

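The bottle stands upright near the middle of the pad: wrist view (255,150), pad (256,113). The gripper is clear, and the jar and block are where they were.

```bash
python3 -c "
from station import ctrl
print(ctrl.finish_job())"
```

```text
the job is handed in; nothing more can be done
None
```

The bottle was held cap straight down for over a second, turned back, and now stands upright on the round pad, released; I left the jar and bur block alone and handed the job in at about 19 s.

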